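# Tip a returned book flat onto the check-in reader

## Robot

A 6-joint arm with a two-finger parallel gripper is mounted at the origin on a cart in front of the work surface, level with it; the furniture and walls round the work are solid. World frame = base frame: x ahead of the robot, y to its left, z up, the work surface at z = 0. Lengths are in m, angles in rad, forces in N, time in s.
With the tool pointing down it reaches from about 0.3 to 0.875 m from the base axis. Payload 6.4 kg.
Tool frame: the origin (TCP) lies on the front face of the gripper's body, between the roots of the fingers; the fingertips stand 73 mm ahead of it and the grasp point (between the pads) lies ctrl.pinch_z ahead of it (ctrl.pinch_z is the distance from the TCP to the grasp point, in m); z points along the fingers, x is the direction in which the jaws open and shut, and the axes are right-handed (so a half turn about z gives the same grasp; the last joint's range is limited). The gripper opens to 85 mm and grips with 20 to 120 N. Pads are 22 mm wide; open, the fingers measure 114 mm over their backs; the gripper's body (76 mm by 85 mm) begins 54 mm behind the grasp point. The pads swing forward as they close: fully open they stand 13 mm farther back than shut.
Start: joints at [-1.435, 0.181, 1.607, -0, 1.354, -0.206], TCP at [0.193, -0.542, 0.304] pointing down, gripper open.
Joint ranges: [-2.99, 2.99], [-0.89, 2.07], [0.3, 2.58], [-1.14, 4.28], [0, 2.63], [-3.12, 3.12]. Speed limits (rad/s): [2.57, 2.57, 3.01, 3.14, 3.14, 3.14].

## Interface

Orientations are given as a unit quaternion [w, x, y, z].
In Python, from bench import ctrl gives the robot as it stands.
- The arm moves only by the tool move_arm, never from a script. Its argument "rows" is text: rows parted by semicolons, each of 7 numbers parted by spaces: the shift along the tool's x, y, z in cm, then the turn, a rotation vector about the tool's x, y, z in degrees, then the opening, from 0 (shut) to 1 (fully open). In form: x y z rx ry rz grip; .... A call has 1 to 20 rows; each row shifts and turns the commanded pose from where the row before left it, along the tool's axes as they then stand; what a row does not reach is not made up. A row lasts 1/10 s, in which the tool goes at most 50 mm and 8.59 degrees, less where a joint would pass 70% of its speed; a pose out of reach is approached as far as the arm can. A call with a gripper value outside its range is refused whole. The fingers move at their own pace and stop on an object; the grip force is fixed at half the most. Time passes only in rows, so rows that do not move let the fingers close. It gives the time, the measured TCP pose, the force and the opening at its end, in the units of the state.
- ctrl.get_obs(): the state, without advancing time (a new reading comes with each control period).
- ctrl.camera(name): name is "scene" or "side" or "wrist"; returns a dict with "color" (400x640x3 uint8, blue, green, red), "fx", "fy", "cx", "cy" (pixels), "k1" (the pictures are not rectified: a ray, as slopes to the right and down, at radius r is drawn at 1 + k1 r^2 times it, then the intrinsics apply), "rvec" (rotation vector, rad) and "tvec" (3), from world to camera coordinates, as OpenCV has them. Camera axes: x right, y down, z forward; pixel columns grow to the right and rows downward; lengths in m; the calibration is good to about 2 mm. A picture is of the moment at which its call begins. There is no depth.
- ctrl.hand_in(): hands the job in, once; it reports no verdict.
Trained networks look in the newest picture that a camera, given by its name, has taken for a name from the list of things; names that differ only in an ending like _2 or _b are one class to them, and where a whole thing is asked for, a point or a joint stands for the part that bears it (a point fixed in the world has none). Each returns a list of dicts, best first, with "confidence" (0 to 1); they miss things now and then, are a little off and sometimes report something else, mostly with a low value. They report only what shows in the picture. A call takes as long as a camera call. They do not tell look-alikes from the thing itself.
- ctrl.look_for(camera, query): "bbox" ([left, top, right, bottom] in pixels, round what is visible of it).
- ctrl.trace(camera, query): "region" (400x640 bool, what is visible of it) and "bbox" ([left, top, right, bottom] in pixels, round what is visible of it).
The state is a dict: "time_s": time; "q": joint angles; "dq": joint speeds; "joint_efforts": joint torques, N m; "eef_pos": TCP position; "eef_rot": TCP orientation; "wrist_force": force on the tool from outside, world axes, zero at the start; "torque": the same for the moment, N m; "opening": opening from 0.0 (shut) to 1.0 (fully open).
Only numpy, scipy, OpenCV 4.12 (cv2) and the standard library are available. Lean on these libraries where they do the work, as an engineer would, in place of code of your own. Each camera call takes 0.05 s, during which the arm holds its last target.

## Task

Two returned books stand on end in the two white frames of the check-in reader. Tip over the grey one with the red-brown round patch, away from the robot, by pushing it near the top so that its foot is not shoved along and it falls flat wholly inside its white frame; then press the green button fully down and let it come back up. Do not grip or lift the book, and leave the orange book standing and everything else as it is.

Things in the scene. Friction and masses are not known exactly. Their poses are not given: they have to be found in the camera images.
- reader: check-in reader: grey slab fixed to the worktop, 276 (x) x 386 (y) mm, top 8 mm above the worktop. Origin: centre of its underside; +x away from the robot (turned up to 0.2 rad), +y left. On it two dark bays, each in a printed (not raised) white frame, 250 (x) x 156 (y) mm inside, centred at y = +105 and -105 mm; the button is in the strip between them
- grey_book: book to tip: light grey cover, red-brown round patch; 178 tall x 112 wide x 18 mm thick, 0.23 kg, on end in either bay. x axis along the 178 mm (up at the start), y along the width, z out of the front cover, which faces the robot. Origin: middle of the back cover, 18 mm behind the front. Its foot is 75 to 100 mm short of the frame's middle. It falls by itself once pushed 17 mm at the top
- orange_book: the other book, orange cover with yellow and purple: 195 mm tall x 129 mm wide x 26 mm thick, standing in the same way in the other bay; axes and origin as for the grey book. It must stay standing
- foot_l (a point): middle of the thickness of the grey book at its lower left corner, that is 89 mm from the book's middle along its 178 mm height and 55 mm across its width; 8 mm above the worktop at the start, and about 17 mm once the book lies on the reader
- foot_r (a point): middle of the thickness of the grey book at its lower right corner, that is 89 mm from the book's middle along its 178 mm height and 55 mm across its width; 8 mm above the worktop at the start, and about 17 mm once the book lies on the reader
- head_l (a point): middle of the thickness of the grey book at its upper left corner, that is 89 mm from the book's middle along its 178 mm height and 55 mm across its width; 186 mm above the worktop at the start, and about 17 mm once the book lies on the reader
- head_r (a point): middle of the thickness of the grey book at its upper right corner, that is 89 mm from the book's middle along its 178 mm height and 55 mm across its width; 186 mm above the worktop at the start, and about 17 mm once the book lies on the reader
- checkin_button (a joint): travel of the green push button, 0 up to 0.006 m fully down; a spring brings it back; fully down takes about 4 N
- checkin_button_top (a point): centre of the top of the green button, a disc of 28 mm diameter in a black housing, pressed straight down; on the reader's middle line (reader y = 0), 75 mm from the reader's centre on its far side
- date_stamp: bystander: dark date stamp standing upright, 42 x 62 mm, 98 mm tall; origin at the centre of its underside; leave it alone
- stapler: bystander: black stapler, 154 x 38 x 48 mm tall; origin at the centre of its underside; leave it alone
- tape_roll: bystander: roll of cream tape lying flat, 96 mm across, 25 mm high; origin at the centre of its underside; leave it alone
- glue_stick: bystander: yellow glue stick with a red cap, lying, 25 x 104 mm, 25 mm high; origin at the centre of its underside; leave it alone
Mind the look-alikes: they are no part of the job. Leave any pink look-alike of the grey_book alone.

How it is judged:
By the outcome, as a careful person would: the job done as asked, in the order asked, and still so for the second after the job is handed in, with the robot touching nothing.
It also fails if it takes over 38 s, if anything falls off the work surface, if the arm or the gripper's body presses on something with over 40 N, if the wrist force passes 120 N, or if a joint passes its speed limit or range.

## Working session

There is one attempt and no reset: what is moved stays moved. The work goes in short steps, Python scripts to look and compute and a tool call to move; the robot and the scene stay as the last step left them, time stands still between calls to the robot, and variables do not carry over. Pictures are saved under pics/ and viewed, and the job is handed in when it is done.

Besides the shell and the picture viewer there is one more tool, called after "Request:" as name(argument=value, ...) on one line, values as JSON. move_arm: Moves the arm, as the interface text tells. Its arguments: {"type":"object","properties":{"rows":{"type":"string"}},"required":["rows"]}

```bash
mkdir -p pics; ls; cat > h.py <<'E'
import numpy as np,cv2
from bench import ctrl
def cam(n,save=None):
    c=ctrl.camera(n)
    if save: cv2.imwrite('pics/'+save+'.png',c['color'])
    return c
def proj(c,P):
    P=np.atleast_2d(P).astype(float)
    K=np.array([[c['fx'],0,c['cx']],[0,c['fy'],c['cy']],[0,0,1.]])
    return cv2.projectPoints(P,np.array(c['rvec'],float),np.array(c['tvec'],float),K,np.array([c['k1'],0,0,0.]))[0].reshape(-1,2)
def unproj(c,px,z):
    px=np.atleast_2d(px).astype(float)
    K=np.array([[c['fx'],0,c['cx']],[0,c['fy'],c['cy']],[0,0,1.]])
    u=cv2.undistortPoints(px.reshape(-1,1,2),K,np.array([c['k1'],0,0,0.])).reshape(-1,2)
    R=cv2.Rodrigues(np.array(c['rvec'],float))[0];t=np.array(c['tvec'],float).ravel()
    o=-R.T@t; d=np.c_[u,np.ones(len(u))]@R
    return o+d*((z-o[2])/d[:,2])[:,None]
E
python3 - <<'E'
from h import *
print(ctrl.get_obs(),ctrl.pinch_z)
for n in ['scene','side','wrist']:
    c=cam(n,n+'0'); R=cv2.Rodrigues(np.array(c['rvec']))[0]; print(n,-R.T@np.array(c['tvec']).ravel(),c['k1'])
    for q in ['reader','grey_book','orange_book','checkin_button_top','date_stamp']:
        print(q,[(np.round(d['bbox']),round(d['confidence'],2)) for d in ctrl.look_for(n,q)][:3])
E
```

```text
pics
{'time_s': 0.0, 'q': array([-1.43531022e+00,  1.81544113e-01,  1.60801145e+00,  3.12579928e-05,
        1.35379421e+00, -2.06266138e-01]), 'dq': array([ 5.44945127e-05, -1.56067078e-03, -1.02149912e-03,  1.08625284e-03,
       -1.14246965e-03,  1.21624744e-04]), 'joint_efforts': array([ 1.18860789e-03, -4.44870150e+01, -3.51336873e+01, -2.39319079e-04,
        9.02891537e-03,  1.93218335e-05]), 'eef_pos': array([ 0.19268788, -0.54130051,  0.30298065]), 'eef_rot': array([-6.53231476e-04,  8.17046853e-01, -5.76570610e-01, -5.87702749e-04]), 'wrist_force': array([ 0.54092335,  0.57313129, -0.33572146]), 'torque': array([-0.01362132,  0.06493432, -0.01853279]), 'opening': 0.9984119200772759} 0.0539
scene [-0.35609971 -0.82732938  0.64013171] -0.009285651503347736
reader [(array([273., 202., 395., 260.]), 0.76)]
grey_book [(array([374., 243., 389., 314.]), 0.88), (array([337., 190., 375., 253.]), 0.56)]
orange_book [(array([281., 171., 312., 240.]), 0.61)]
checkin_button_top []
date_stamp [(array([238., 184., 255., 215.]), 0.7)]
side [0.04745628 1.07155927 1.16784956] 0.023011323746097344
reader [(array([260., 170., 353., 249.]), 0.73)]
grey_book [(array([336., 148., 347., 193.]), 0.83), (array([371., 138., 386., 176.]), 0.56)]
orange_book [(array([322., 180., 342., 244.]), 0.55)]
checkin_button_top []
date_stamp [(array([290., 262., 310., 292.]), 0.86), (array([335., 148., 343., 184.]), 0.7)]
wrist [ 0.2711008  -0.51417584  0.37379175] -0.00350481080440864
reader []
grey_book [(array([204.,   0., 254.,  32.]), 0.68)]
orange_book []
checkin_button_top []
date_stamp []
```

```bash
python3 - <<'E'
import cv2,numpy as np
a=cv2.imread('pics/scene0.png')[150:340,200:440]; b=cv2.imread('pics/side0.png')[110:310,220:440]
cv2.imwrite('pics/a.png',cv2.resize(a,None,fx=3.3,fy=3.1,interpolation=cv2.INTER_CUBIC)[:600])
cv2.imwrite('pics/b.png',cv2.resize(b,None,fx=3,fy=3,interpolation=cv2.INTER_CUBIC))
E
```

```text
(no output)
```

View pics/scene0.png

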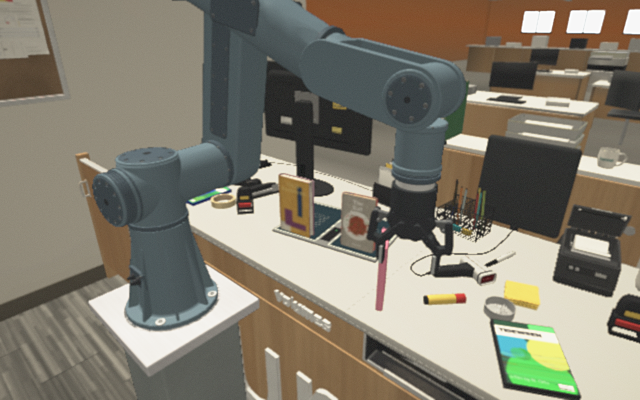

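View pics/a.png

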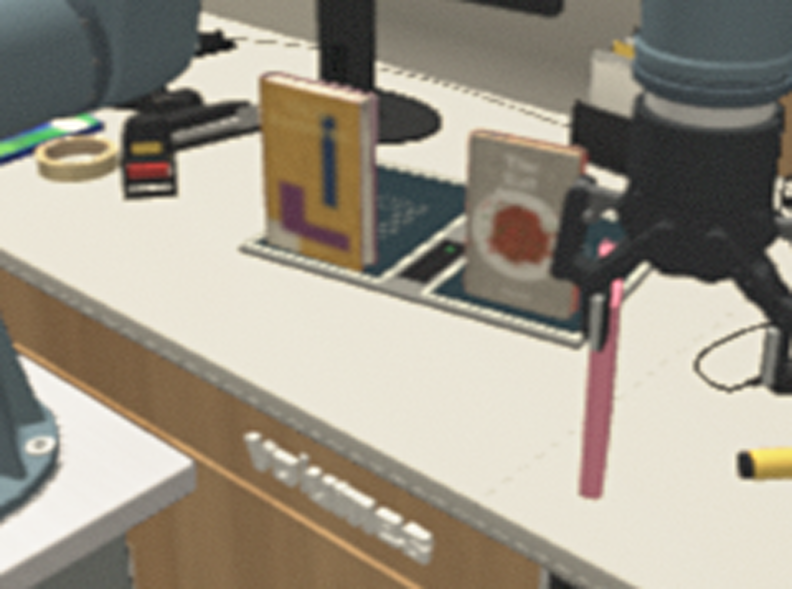

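View pics/b.png

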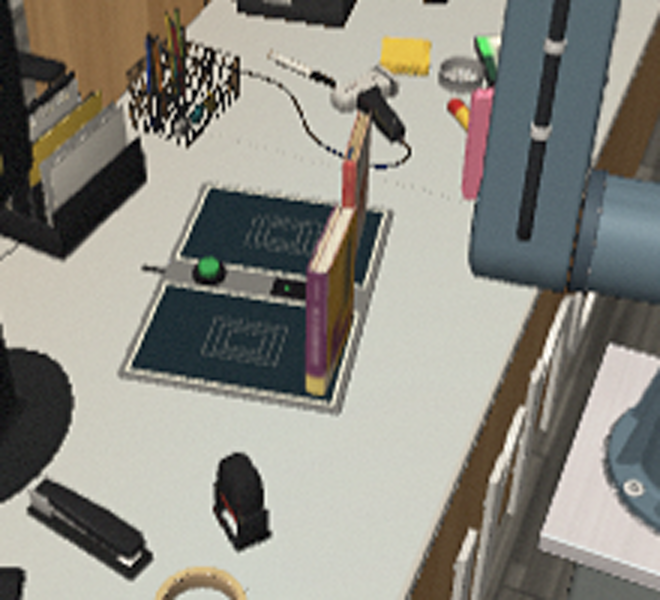

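View pics/wrist0.png

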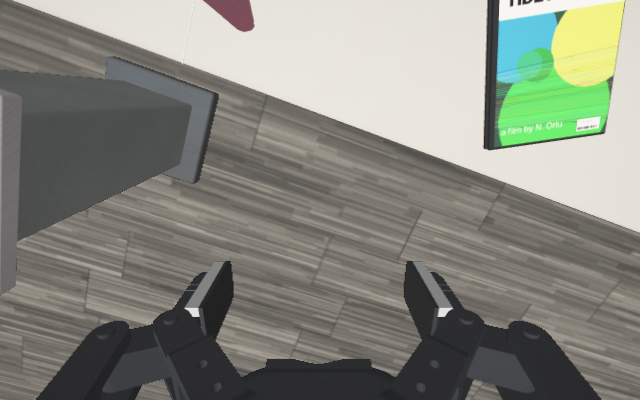

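The grey book with the red-brown patch is at scene (356,222), in the right bay. The look-alike is the pink slab on the table at scene (382,278), which has no round patch, so I'll leave it alone. The orange book is at (296,205) in the left bay, and the green button is at side (290,199). Next I'll fit the poses.

```bash
cat > fit.py <<'E'
from h import *
from scipy.optimize import least_squares
S=cam('scene');D=cam('side')
def T(p,l): 
    c,s=np.cos(p[2]),np.sin(p[2]); l=np.atleast_2d(l); return np.c_[p[0]+c*l[:,0]-s*l[:,1],p[1]+s*l[:,0]+c*l[:,1],l[:,2]]
a,b=.138,.193
sd=(np.array([[340,412],[120,375],[203,183],[393,210]])/3+[220,110]); sl=np.array([[-a,b,.004],[a,b,.004],[a,-b,.008],[-a,-b,.008]])
sc=np.array([[242,247],[583,347]])/[3.3,3.1]+[200,150]; scl=np.array([[-a,b,.004],[-a,-b,.004]])
f=lambda p:np.r_[(proj(D,T(p,sl))-sd).ravel(),(proj(S,T(p,scl))-sc).ravel()]
r=least_squares(f,[.6,0,0]);print('reader',r.x,np.round(r.fun,1))
bt=T(r.x,[[.075,0,.02]]);print('button',bt,proj(D,bt),proj(S,bt), 'seen side 289.7,199')
for z in(.015,.02,.025,.03):print(z,unproj(D,[[289.7,197.5]],z))
# grey book: front face corners
g=np.array([[470,132],[585,148],[467,298],[575,320]])/[3.3,3.1]+[200,150]
w=.056
gl=np.array([[0,w,.186],[0,-w,.186],[0,w,.008],[0,-w,.008]])
f=lambda p:(proj(S,T(p,gl))-g).ravel()
q=least_squares(f,[r.x[0],r.x[1]-.1,0]);print('grey front',q.x,np.round(q.fun,1))
c,s=np.cos(r.x[2]),np.sin(r.x[2]);d=q.x[:2]-r.x[:2];print('in reader',c*d[0]+s*d[1],-s*d[0]+c*d[1])
# overlay
for n,C in(('scene',S),('side',D)):
    im=C['color'].copy()
    im=cv2.resize(im,None,fx=4,fy=4,interpolation=cv2.INTER_CUBIC)
    def pl(P,col): cv2.polylines(im,[np.int32(proj(C,P)*4+2)],True,col,1)
    pl(T(r.x,[[-a,b,.008],[a,b,.008],[a,-b,.008],[-a,-b,.008]]),(0,0,255))
    pl(T(r.x,[[-.125,-.027,.008],[.125,-.027,.008],[.125,-.183,.008],[-.125,-.183,.008]]),(255,0,255))
    pl(T(q.x,gl[[0,1,3,2]]),(0,255,0)); pl(T(q.x,gl[[0,1,3,2]]+[.018,0,0]),(0,255,255))
    cv2.circle(im,tuple(int(v) for v in proj(C,bt)[0]*4+2),3,(0,0,255),-1)
    x0,y0=((1040,600) if n=='side' else (1040,640)); cv2.imwrite('pics/ov_%s.png'%n,im[y0:y0+480,x0:x0+560])
E
python3 fit.py
```

```text
reader [ 0.5846356  -0.07420999  0.19512843] [ 0.2 -0.6 -1.  -0.6 -0.4 -1.3 -0.1 -1.5 -1.9  0.5 -0.5 -0. ]
button [[ 0.65821231 -0.05966805  0.02      ]] [[289.52911281 199.03862742]] [[350.48291913 215.06962856]] seen side 289.7,199
0.015 [[ 0.66430808 -0.07303974  0.015     ]]
0.02 [[ 0.66163275 -0.06807553  0.02      ]]
0.025 [[ 0.65895741 -0.06311131  0.025     ]]
0.03 [[ 0.65628208 -0.05814709  0.03      ]]
grey front [ 0.5045491  -0.20724846  0.29349997] [-0.5  0.3  0.8  1.6 -0.8 -1.3  0.4 -0.5]
in reader -0.1043618443883327 -0.11498559521294298
```

View pics/ov_scene.png

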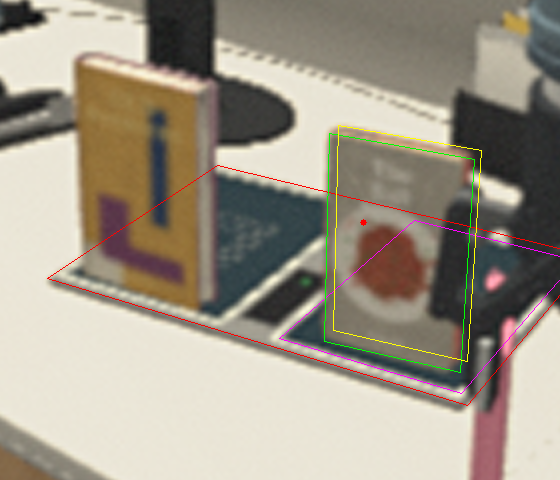

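View pics/ov_side.png

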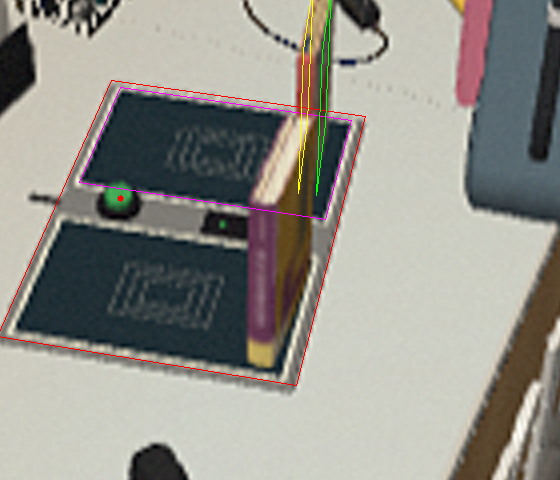

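Request:
move_arm(rows="-1.2 -1.2 -1.8 0 0 0 0; -2.4 -2.4 -2.0 0 0 0 0; -2.4 -2.4 -2.0 0 0 0 0; -2.4 -2.4 -2.0 0 0 0 0; -2.4 -2.4 -2.0 0 0 0 0; -2.4 -2.4 -2 0 0 0 0; -2.4 -2.4 0 0 0 0 0; -2.4 -2.4 0 0 0 0 0; -2.4 -2.4 0 0 0 0 0; -2.4 -2.4 0 0 0 0 0; -1 -1 0 0 0 5 0; 0 0 0 0 0 0 0; 0 0 0 0 0 0 0")

```text
time_s: 2.3
eef_pos: [0.3372, -0.2379, 0.422]
eef_rot: [0.0, 0.792, -0.611, 0.0]
wrist_force: [0.1, -0.1, 0.7]
opening: -0.001
```

```bash
python3 - <<'E'
from h import *
o=ctrl.get_obs();print(o['time_s'],o['eef_pos'],o['eef_rot'],o['opening'])
c=cam('wrist','w1');cam('scene','s1');cam('side','d1')
print(c['rvec'],c['tvec'],c['fx'])
E
```

```text
2.3 [ 0.33718626 -0.23786965  0.42203904] [ 2.57754034e-04  7.91951791e-01 -6.10583520e-01  2.43921095e-04] -0.0008992181573048001
[-2.26898271  1.74922181  0.29030089] [-0.31674028  0.1702682   0.57808067] 301.1142839934718
```

View pics/w1.png

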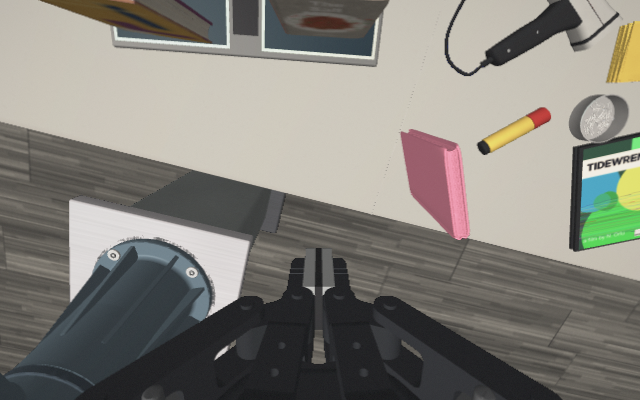

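Request:
move_arm(rows="0 -2 0 0 0 0 0; 0 -4 0 0 0 0 0; 0 -4 0 0 0 0 0; 0 -4 0 0 0 0 0; 0 -2 0 0 0 0 0; 0 0 0 0 0 0 0; 0 0 0 0 0 0 0")

```text
time_s: 3.15
eef_pos: [0.4917, -0.1981, 0.4213]
eef_rot: [0.0, 0.791, -0.612, -0.001]
wrist_force: [-0.1, -0.7, -0.2]
opening: -0.0
```

```bash
python3 - <<'E'
from h import *
c=cam('wrist','w2');cam('scene','s2');d=cam('side','d2')
cv2.imwrite('pics/d2c.png',cv2.resize(d['color'][110:310,220:440],None,fx=3,fy=3,interpolation=cv2.INTER_CUBIC))
for n in ['wrist','scene','side']:
    for q in ['grey_book','checkin_button_top']: print(n,q,[(np.round(d['bbox']),round(d['confidence'],2)) for d in ctrl.look_for(n,q)][:3])
E
```

```text
wrist grey_book [(array([272., 134., 380., 176.]), 0.86), (array([396., 220., 446., 328.]), 0.78), (array([237.,   0., 260.,  26.]), 0.53)]
wrist checkin_button_top [(array([241.,   0., 262.,  23.]), 0.87)]
scene grey_book [(array([338., 191., 380., 256.]), 0.7), (array([376., 230., 394., 314.]), 0.7)]
scene checkin_button_top []
side grey_book [(array([372., 141., 401., 177.]), 0.81), (array([334., 149., 346., 189.]), 0.65)]
side checkin_button_top []
```

View pics/w2.png

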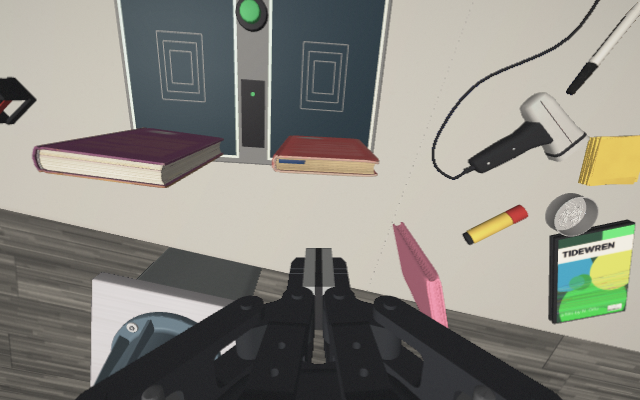

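View pics/s2.png

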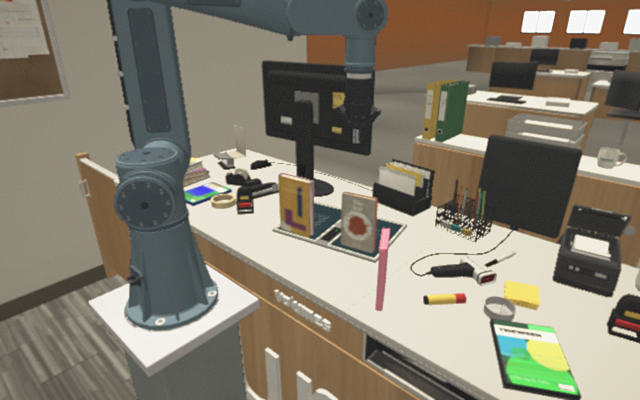

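```bash
python3 - <<'E'
import cv2
a=cv2.imread('pics/w2.png');b=cv2.imread('pics/s2.png')
cv2.imwrite('pics/w2c.png',cv2.resize(a[0:190,220:420],None,fx=4,fy=3.1,interpolation=cv2.INTER_CUBIC)[:600])
cv2.imwrite('pics/s2c.png',cv2.resize(b[180:270,265:415],None,fx=5,fy=5,interpolation=cv2.INTER_CUBIC))
E
```

```text
(no output)
```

View pics/w2c.png

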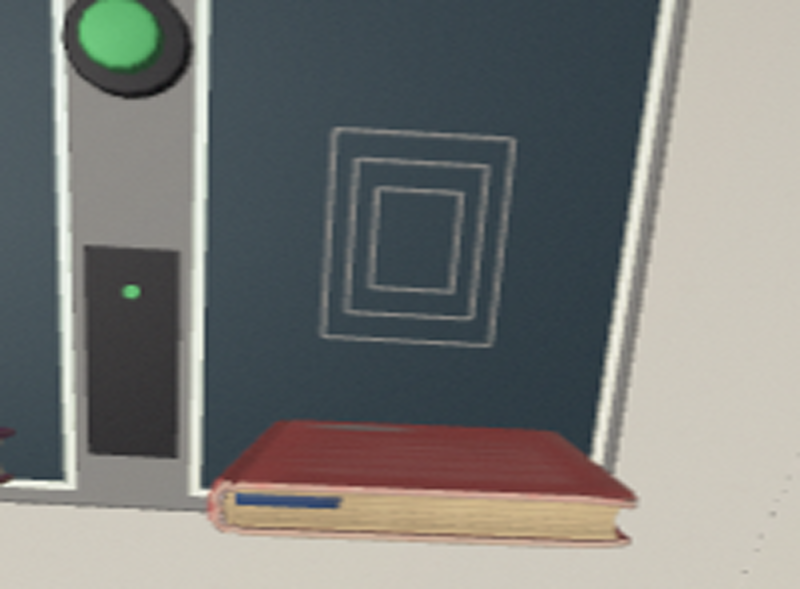

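View pics/s2c.png

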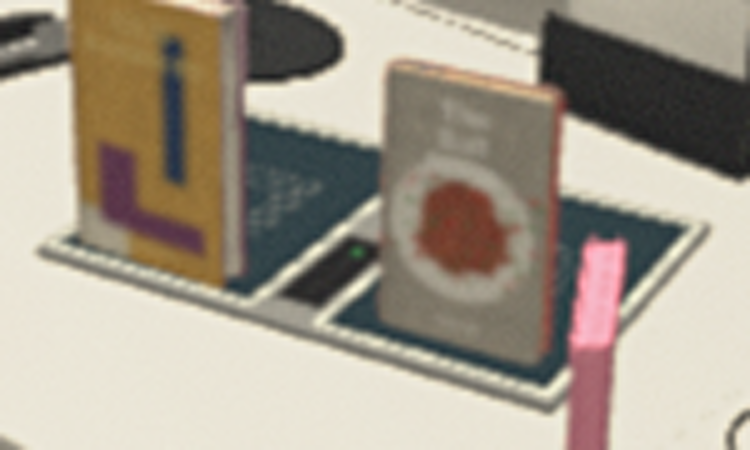

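```bash
cat > fit2.py <<'E'
from h import *
from scipy.optimize import least_squares
S=cam('scene');D=cam('side');W=cam('wrist')
def T(p,l): 
    c,s=np.cos(p[2]),np.sin(p[2]); l=np.atleast_2d(l).astype(float); return np.c_[p[0]+c*l[:,0]-s*l[:,1],p[1]+s*l[:,0]+c*l[:,1],l[:,2]]
a,b=.138,.193
A=lambda x,s,o:(np.array(x,float)+.5)/s+o-.5
obs=[(D,A([[340,412],[120,375],[203,183],[393,210]],3,[220,110]),[[-a,b,.004],[a,b,.004],[a,-b,.008],[-a,-b,.008]],.4),
(S,A([[550,398],[708,228],[40,250],[330,322],[247,297],[543,385],[690,228]],5,[265,180]),[[-a,-b,.008],[a,-b,.008],[-a,b,.008],[-.125,-.027,.008],[-.125,.027,.008],[-.125,-.183,.008],[.125,-.183,.008]],1),
(W,A([[205,490],[62,482]],[4,3.1],[220,0]),[[-.125,-.027,.008],[-.125,.027,.008]],1)]
def f(p): return np.concatenate([((proj(C,T(p,l))-o)*w).ravel() for C,o,l,w in obs])
r=least_squares(f,[.6,0,.2],loss='soft_l1');R=r.x;print('reader',R);[print(np.round(proj(C,T(R,l))-o,1).tolist()) for C,o,l,w in obs]
w=.056
bo=[(S,A([[388,62],[556,97],[382,322],[540,362]],5,[265,180]),[[0,w,.186],[0,-w,.186],[0,w,.008],[0,-w,.008]]),
(W,A([[215,532],[630,543],[225,484],[635,500],[285,422],[562,432]],[4,3.1],[220,0]),[[0,w,.186],[0,-w,.186],[.018,w,.186],[.018,-w,.186],[.018,w,.008],[.018,-w,.008]])]
for nm,B in(('both',bo),('W',bo[1:]),('S',bo[:1])):
    g=lambda p:np.concatenate([(proj(C,T(p,l))-o).ravel() for C,o,l in B])
    q=least_squares(g,[.5,-.2,.2],loss='soft_l1').x
    c,s=np.cos(R[2]),np.sin(R[2]);d=q[:2]-R[:2];print('grey front',nm,q,'in reader',c*d[0]+s*d[1],-s*d[0]+c*d[1],np.degrees(q[2]-R[2]))
    [print(np.round(proj(C,T(q,l))-o,1).tolist()) for C,o,l in B]
for z in(.02,.025,.03):
    print(z,T(R,[[.075,0,z]]),proj(W,T(R,[[.075,0,z]])),'obs', A([[119,33]],[4,3.1],[220,0]),unproj(W,A([[119,33]],[4,3.1],[220,0]),z))
E
python3 fit2.py
```

```text
reader [ 0.58275031 -0.07243536  0.19294537]
[[0.7, 0.2], [-0.5, 0.1], [0.2, -0.7], [0.6, -0.7]]
[[0.7, 1.6], [0.8, -1.4], [-2.0, -0.5], [-2.0, 0.3], [0.1, 0.9], [0.7, 1.3], [0.4, -0.6]]
[[-1.9, -0.5], [0.4, 0.0]]
grey front both [ 0.5016921  -0.20497299  0.20372505] in reader -0.1049682201828471 -0.11453527557635997 0.6176300131903345
[[-0.7, 0.4], [0.4, 1.1], [-0.7, 0.2], [0.3, 1.6]]
[[-0.2, 0.9], [3.3, 2.7], [-2.6, -0.8], [4.1, -0.5], [-1.8, -0.9], [-0.4, -0.4]]
grey front W [ 0.50152476 -0.20503491  0.20491199] in reader -0.10514433156659812 -0.11456396349010599 0.6856363687113491
[[-0.2, 1.2], [3.3, 2.8], [-2.6, -0.6], [4.1, -0.4], [-1.8, -0.7], [-0.4, -0.4]]
grey front S [ 0.50680168 -0.20176947  0.19964868] in reader -0.09933917702833578 -0.11237096685961931 0.3840709258243666
[[-0.4, -0.4], [0.5, 0.3], [-0.5, -0.8], [0.4, 0.6]]
0.02 [[ 0.65635859 -0.05805408  0.02      ]] [[249.18070476  12.37047223]] obs [[249.375       10.30645161]] [[ 0.65884343 -0.05786666  0.02      ]]
0.025 [[ 0.65635859 -0.05805408  0.025     ]] [[248.37958706  11.36984848]] obs [[249.375       10.30645161]] [[ 0.65792745 -0.05912812  0.025     ]]
0.03 [[ 0.65635859 -0.05805408  0.03      ]] [[247.55960664  10.34567831]] obs [[249.375       10.30645161]] [[ 0.65701147 -0.06038959  0.03      ]]
```

Request:
move_arm(rows="0 0 0 0 0 3 0; 0.4 1.7 0 0 0 0 0; 0.4 1.8 0 0 0 0 0; 0 0 2 0 0 0 0; 0 0 4 0 0 0 0; 0 0 4 0 0 0 0; 0 0 4 0 0 0 0; 0 0 3 0 0 0 0; 0 0 1 0 0 0 0; 0 0 0 0 0 0 0; 0 0 0 0 0 0 0")

```text
time_s: 4.85
eef_pos: [0.4599, -0.213, 0.2436]
eef_rot: [0.0, 0.775, -0.632, 0.001]
wrist_force: [0.3, 0.3, -0.0]
opening: -0.003
```

```bash
python3 - <<'E'
from h import *
c=cam('wrist','w3');s=cam('scene','s3')
cv2.imwrite('pics/s3c.png',cv2.resize(s['color'][130:270,265:415],None,fx=4,fy=4,interpolation=cv2.INTER_CUBIC))
o=ctrl.get_obs();p=o['eef_pos'];print(o['time_s'],p,o['eef_rot'],o['wrist_force'])
q=o['eef_rot'];print('psi',np.degrees(np.arcsin(2*q[1]**2-1)))
for F in([.5017,-.205],[.5068,-.2018]):
    d=np.array(F)-p[:2];print(d@[.98,.199],d@[.199,-.98])
E
```

```text
4.95 [ 0.46023521 -0.21317186  0.24406916] [ 4.33535656e-06  7.74908358e-01 -6.32070791e-01  1.88451398e-03] [ 0.60785646 -0.21618639  0.61351634]
psi 11.593449500251912
0.04226169803218595 0.00024306764631594696
0.04789649803218594 -0.001878032353684035
```

View pics/w3.png

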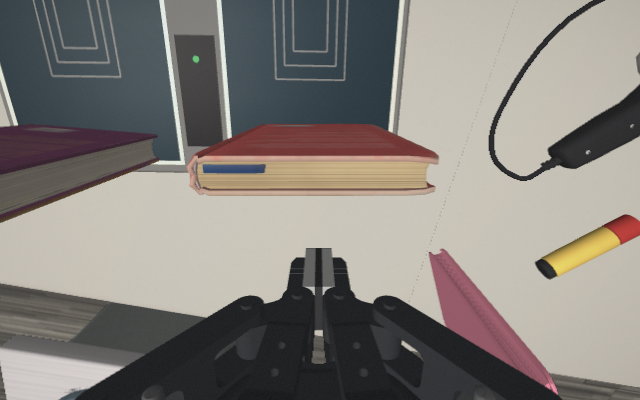

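View pics/s3c.png

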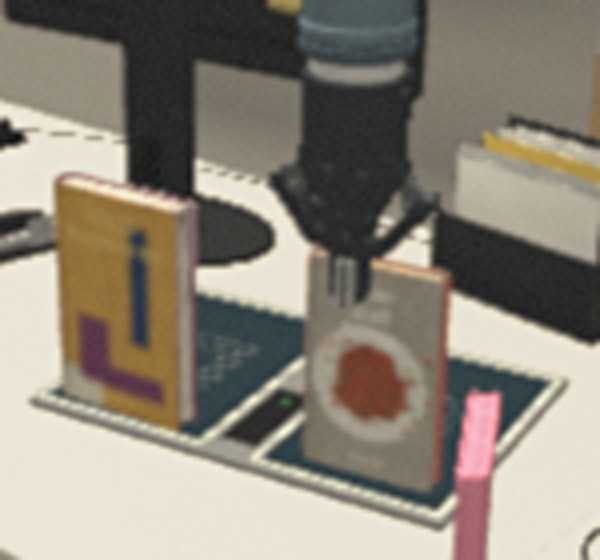

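The closed fingertips are centred on the book: wrist columns 319 against 314. They are square to it and about 15 mm below its top edge. Now I'll push gently.

Request:
move_arm(rows="0 -1 0 0 0 0 0; 0 -1 0 0 0 0 0; 0 -0.4 0 0 0 0 0; 0 -0.4 0 0 0 0 0; 0 -0.4 0 0 0 0 0; 0 -0.4 0 0 0 0 0; 0 -0.4 0 0 0 0 0; 0 -0.4 0 0 0 0 0; 0 0 0 0 0 0 0")

```text
time_s: 5.85
eef_pos: [0.5029, -0.2034, 0.2419]
eef_rot: [-0.0, 0.775, -0.632, 0.0]
wrist_force: [-0.3, 0.4, -0.1]
opening: 0.001
```

```bash
python3 - <<'E'
from h import *
c=cam('wrist','w4')
E
```

```text
(no output)
```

View pics/w4.png

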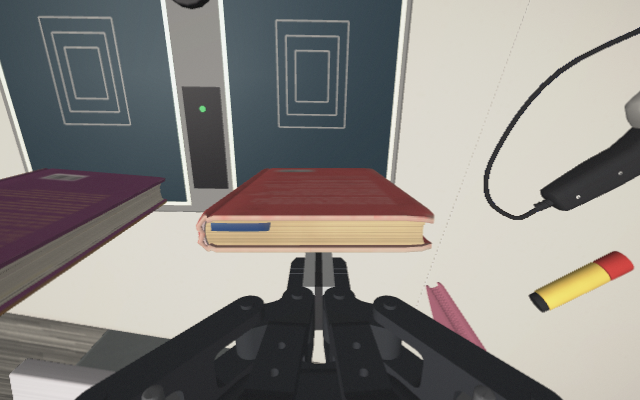

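Request:
move_arm(rows="0 -0.4 0 0 0 0 0; 0 -0.4 0 0 0 0 0; 0 -0.4 0 0 0 0 0; 0 -0.4 0 0 0 0 0; 0 -0.4 0 0 0 0 0; 0 0 0 0 0 0 0")

```text
time_s: 6.5
eef_pos: [0.5226, -0.1994, 0.2419]
eef_rot: [-0.0, 0.775, -0.632, 0.0]
wrist_force: [0.3, 1.0, -0.2]
opening: 0.002
```

```bash
python3 - <<'E'
from h import *
c=cam('wrist','w5')
s=cam('scene');cv2.imwrite('pics/s5c.png',cv2.resize(s['color'][130:270,265:415],None,fx=4,fy=4,interpolation=cv2.INTER_CUBIC))
E
```

```text
(no output)
```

View pics/w5.png

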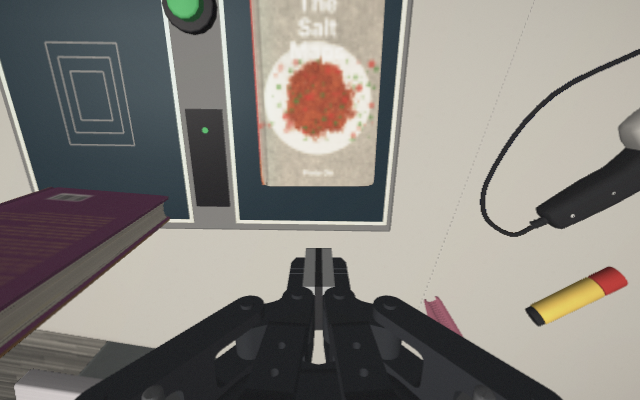

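View pics/s5c.png

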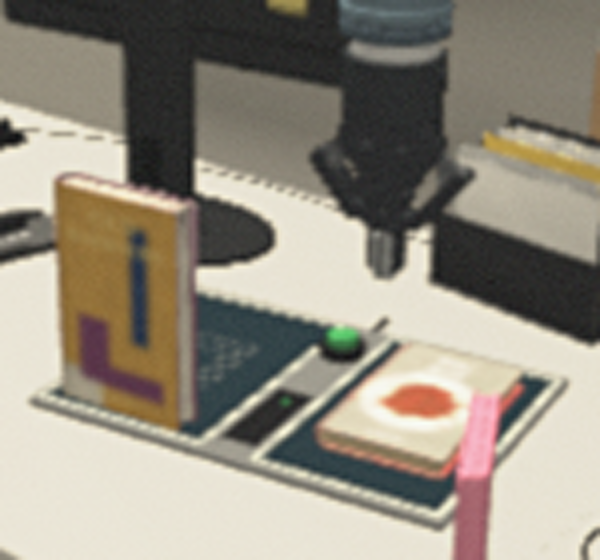

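```bash
python3 - <<'E'
from h import *
d=cam('side','d5');s=cam('scene','s6');w=cam('wrist')
print('base edge',unproj(d,[[243,245]],.01), unproj(s,[[320,196]],.01))
from scipy.optimize import least_squares
for n in('wrist','scene','side'):
    print(n,[(np.round(x['bbox'],1),round(x['confidence'],2)) for x in ctrl.look_for(n,'checkin_button_top')][:2])
    im=cv2.cvtColor({'wrist':w,'scene':s,'side':d}[n]['color'],cv2.COLOR_BGR2HSV)
    m=cv2.inRange(im,(50,90,60),(85,255,255)); k,l,st,ce=cv2.connectedComponentsWithStats(m)
    print([(st[i].tolist(),ce[i].round(1)) for i in range(1,k) if st[i,4]>12])
cv2.imwrite('pics/d5x.png',d['color'])
E
```

```text
base edge [[0.70558268 0.21439922 0.01      ]] [[0.73088087 0.15335726 0.01      ]]
wrist [(array([166.3,   0.8, 205.3,  21.6]), 0.72)]
[([167, 0, 36, 21, 585], array([185.9,   8.2])), ([202, 126, 7, 7, 33], array([204.8, 129.2]))]
scene []
[([184, 191, 35, 10, 136], array([198.9, 195.7])), ([346, 212, 9, 6, 39], array([349.7, 214.2])), ([510, 323, 15, 4, 24], array([517. , 324.7])), ([526, 325, 28, 8, 119], array([539.8, 327.9])), ([503, 348, 76, 47, 1780], array([535.6, 373.1]))]
side []
[([0, 84, 13, 8, 38], array([ 4.9, 86.9])), ([0, 93, 37, 66, 475], array([ 15.8, 125.7])), ([379, 122, 7, 14, 40], array([381.7, 127.8])), ([286, 195, 7, 8, 43], array([289.1, 198.3])), ([240, 324, 13, 15, 82], array([245.7, 330.8])), ([258, 329, 46, 56, 920], array([281.6, 354.7]))]
```

View pics/d5x.png

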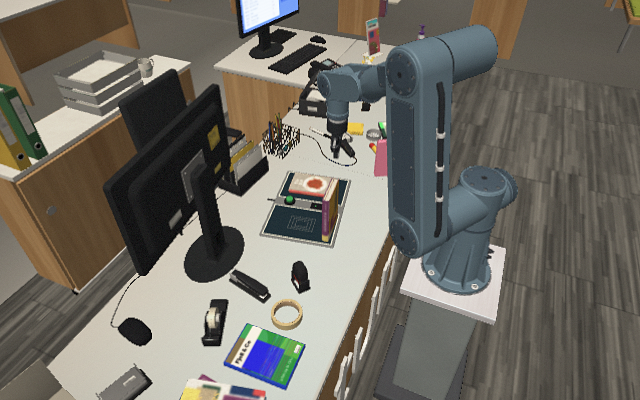

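```bash
cat > btn.py <<'E'
from h import *
from scipy.optimize import least_squares
d=cam('side');s=cam('scene');w=cam('wrist')
def blob(c,near,amax=3000):
    im=cv2.cvtColor(c['color'],cv2.COLOR_BGR2HSV)
    m=cv2.inRange(im,(50,90,60),(85,255,255)); k,l,st,ce=cv2.connectedComponentsWithStats(m)
    i=min((i for i in range(1,k) if st[i,4]>25),key=lambda i:np.hypot(*(ce[i]-near)))
    print(st[i],ce[i].round(1)); return ce[i]
ob=[]
import sys
P0=[.6575,-.059,.025]
for n,c in(('side',d),('scene',s),('wrist',w)):
    p=proj(c,P0)[0]; q=blob(c,p); print(n,p.round(1))
    if np.hypot(*(p-q))<12 and q[1]>12: ob.append((c,q))
for o in(ob,ob[:2]):
    r=least_squares(lambda P:np.concatenate([(proj(c,P)[0]-q) for c,q in o]),P0);print(r.x,r.fun.round(1))
for z in(.02,.025,.03): print(z,[unproj(c,[q],z)[0].round(4).tolist() for c,q in ob])
e=ctrl.get_obs();print(e['eef_pos'],e['eef_rot'])
E
python3 btn.py
```

```text
[286 195   7   8  43] [289.1 198.4]
side [289.6 198.2]
[346 212   9   5  37] [349.8 214.1]
scene [350.3 213.8]
[166   0  37  21 599] [185.8   8.3]
wrist [182.7  -2. ]
[ 0.65810767 -0.05732347  0.02406332] [ 0.1  0.2  0.2 -0.2]
[ 0.65810767 -0.05732347  0.02406332] [ 0.1  0.2  0.2 -0.2]
0.02 [[0.6614, -0.0624, 0.02], [0.6632, -0.0527, 0.02]]
0.025 [[0.6587, -0.0575, 0.025], [0.655, -0.059, 0.025]]
0.03 [[0.656, -0.0525, 0.03], [0.6467, -0.0652, 0.03]]
[ 0.52202743 -0.19950293  0.24191441] [ 1.13341737e-06  7.74831855e-01 -6.32167379e-01  1.30244082e-05]
```

Request:
move_arm(rows="0 0 -2 0 0 0 0; 0 0 -3 0 0 0 0; -1.5 -1.5 0 0 0 0 0; -3 -3 0 0 0 0 0; -3 -3 0 0 0 0 0; -2.5 -2 0 0 0 0 0; 0 0 0 0 0 0 0; 0 0 0 0 0 0 0")

```text
time_s: 7.85
eef_pos: [0.5951, -0.0819, 0.2917]
eef_rot: [0.0, 0.775, -0.631, -0.0]
wrist_force: [0.7, -0.6, 0.4]
opening: 0.003
```

```bash
python3 btn.py; python3 -c "
from h import *
cam('wrist','w7')"
```

```text
[286 195   7   8  42] [289.1 198.3]
side [289.6 198.2]
[346 212   9   6  40] [350.  214.2]
scene [350.3 213.8]
[295 103  27  27 548] [308. 116.]
wrist [307.4 114.6]
[ 0.65632531 -0.05974523  0.02437987] [ 0.8  0.   0.3 -0.1 -0.1 -0.2]
[ 0.65824687 -0.05797363  0.02374744] [ 0.1  0.3  0.2 -0.2]
0.02 [[0.6615, -0.0629, 0.02], [0.6626, -0.0538, 0.02], [0.6559, -0.0598, 0.02]]
0.025 [[0.6588, -0.058, 0.025], [0.6544, -0.0601, 0.025], [0.6562, -0.0599, 0.025]]
0.03 [[0.6562, -0.053, 0.03], [0.6461, -0.0663, 0.03], [0.6565, -0.06, 0.03]]
[ 0.59465636 -0.08339215  0.29183491] [ 1.85732556e-04  7.74488100e-01 -6.32588449e-01 -4.61144380e-05]
```

View pics/w7.png

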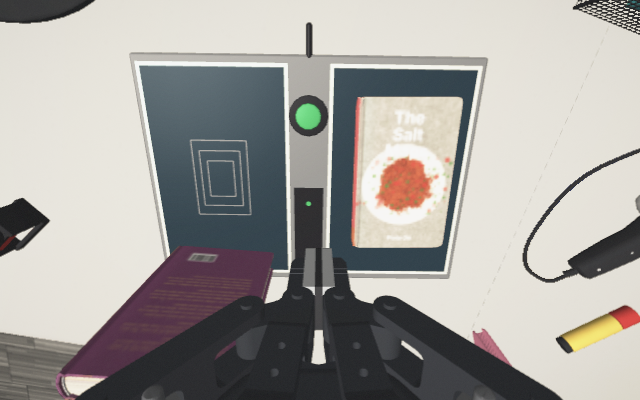

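The book lies flat inside its frame: wrist columns 352–463 and rows 96–248, against a frame of about 330–483 by 66–275. The button centre is at about (0.656, -0.060), with its top at about 0.024. I'll go over it now.

Request:
move_arm(rows="-0.4 -2 0 0 0 0 0; -0.4 -3 0 0 0 0 0; -0.3 -1.5 0 0 0 0 0; 0 0 2 0 0 0 0; 0 0 4 0 0 0 0; 0 0 4 0 0 0 0; 0 0 4 0 0 0 0; 0 0 2.5 0 0 0 0; 0 0 1.0 0 0 0 0; 0 0 0 0 0 0 0; 0 0 0 0 0 0 0")

```text
time_s: 9.15
eef_pos: [0.6575, -0.0593, 0.1185]
eef_rot: [-0.0, 0.775, -0.632, 0.001]
wrist_force: [0.5, -0.1, 0.1]
opening: -0.001
```

```bash
python3 -c "
from h import *
cam('wrist','w8');d=cam('side');s=cam('scene')
e=ctrl.get_obs();print(e['eef_pos'],e['eef_rot'],e['wrist_force'])
cv2.imwrite('pics/m8.png',np.hstack([cv2.resize(d['color'][140:260,240:380],(400,343)),cv2.resize(s['color'][140:260,280:420],(400,343))]))"
```

```text
[ 0.65776889 -0.05905938  0.11918365] [-7.43439063e-04  7.74810559e-01 -6.32190782e-01  1.69124711e-03] [ 0.5832365   0.10712813 -0.30531315]
```

View pics/w8.png

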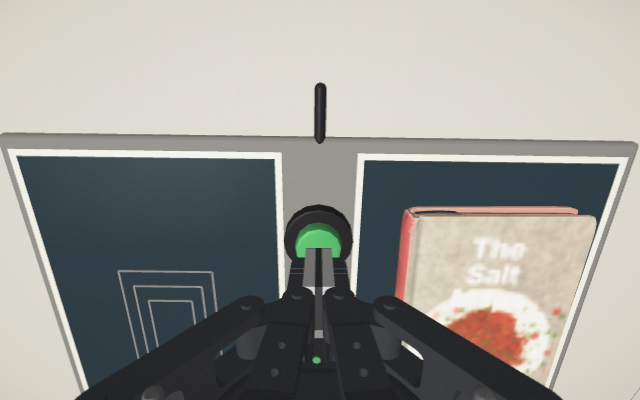

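View pics/m8.png

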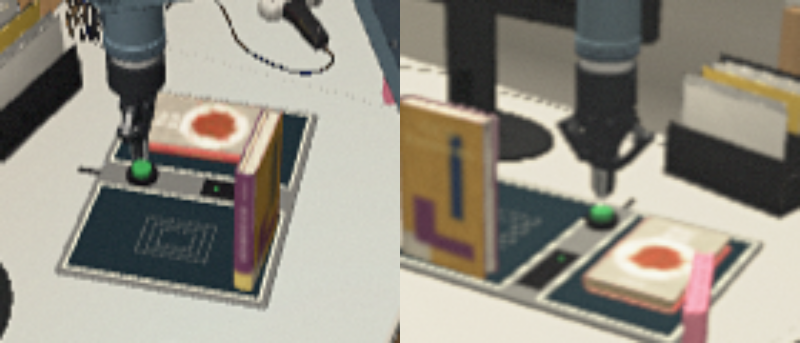

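Request:
move_arm(rows="0 0 1 0 0 0 0; 0 0 0.6 0 0 0 0; 0 0 0.3 0 0 0 0; 0 0 0.2 0 0 0 0; 0 0 0.2 0 0 0 0; 0 0 0 0 0 0 0")

```text
time_s: 9.9
eef_pos: [0.6568, -0.0586, 0.0964]
eef_rot: [0.0, 0.775, -0.632, -0.0]
wrist_force: [-8.3, 0.6, 18.1]
opening: -0.001
```

```bash
python3 -c "
from h import *
w=cam('wrist');d=cam('side');s=cam('scene')
e=ctrl.get_obs();print(e['eef_pos'],e['wrist_force'],e['torque'])
cv2.imwrite('pics/w9.png',cv2.resize(w['color'][180:320,240:400],None,fx=5,fy=4))
cv2.imwrite('pics/m9.png',np.hstack([cv2.resize(d['color'][170:230,255:325],(400,343),interpolation=cv2.INTER_CUBIC),cv2.resize(s['color'][180:240,315:385],(400,343),interpolation=cv2.INTER_CUBIC)]))"
```

```text
[ 0.65674851 -0.05857603  0.09640021] [-8.63611907  1.03246877 17.79678051] [ 0.24023335  1.41080671 -0.03751754]
```

View pics/w9.png

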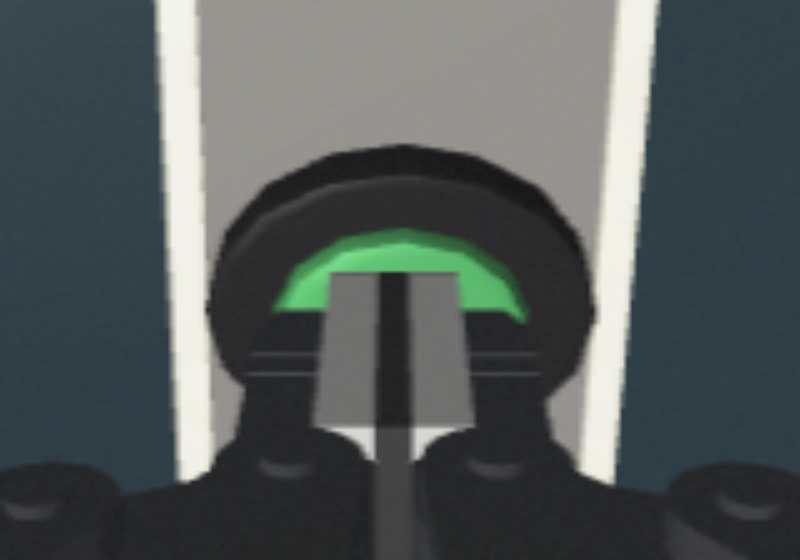

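View pics/m9.png

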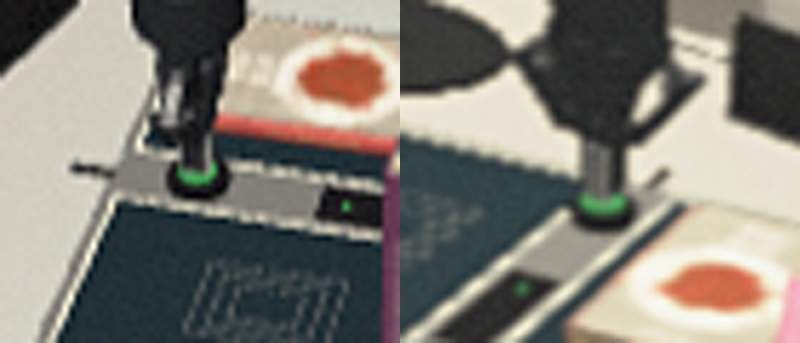

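Request:
move_arm(rows="0 0 0.05 0 0 0 0; 0 0 0 0 0 0 0")

```text
time_s: 10.25
eef_pos: [0.6567, -0.0586, 0.0963]
eef_rot: [0.0, 0.775, -0.632, -0.0]
wrist_force: [-10.3, 2.2, 21.6]
opening: -0.001
```

Request:
move_arm(rows="0 0 -0.15 0 0 0 0; 0 0 0 0 0 0 0; 0 0 0 0 0 0 0")

```text
time_s: 10.55
eef_pos: [0.6567, -0.0586, 0.0965]
eef_rot: [0.0, 0.775, -0.632, 0.0]
wrist_force: [-5.1, 1.0, 11.1]
opening: -0.002
```

Request:
move_arm(rows="0 0 -0.1 0 0 0 0; 0 0 0 0 0 0 0; 0 0 0 0 0 0 0")

```text
time_s: 10.85
eef_pos: [0.6566, -0.0586, 0.0966]
eef_rot: [0.0, 0.775, -0.632, 0.0]
wrist_force: [-2.6, 0.5, 7.9]
opening: 0.003
```

Request:
move_arm(rows="0 0 -0.1 0 0 0 0; 0 0 0 0 0 0 0; 0 0 0 0 0 0 0")

```text
time_s: 11.15
eef_pos: [0.6566, -0.0586, 0.0969]
eef_rot: [-0.0, 0.775, -0.632, 0.0]
wrist_force: [-1.2, -0.4, 3.5]
opening: 0.001
```

Request:
move_arm(rows="0 0 -0.1 0 0 0 0; 0 0 0 0 0 0 0; 0 0 0 0 0 0 0")

```text
time_s: 11.45
eef_pos: [0.6566, -0.0586, 0.0979]
eef_rot: [-0.0, 0.775, -0.632, 0.0]
wrist_force: [-0.2, -0.2, 3.9]
opening: 0.002
```

Request:
move_arm(rows="0 0 -0.1 0 0 0 0; 0 0 0 0 0 0 0; 0 0 0 0 0 0 0")

```text
time_s: 11.75
eef_pos: [0.6566, -0.0586, 0.0989]
eef_rot: [-0.0, 0.775, -0.632, 0.0]
wrist_force: [-0.9, 0.2, 2.6]
opening: -0.0
```

Request:
move_arm(rows="0 0 -0.1 0 0 0 0; 0 0 0 0 0 0 0; 0 0 0 0 0 0 0")

```text
time_s: 12.05
eef_pos: [0.6566, -0.0586, 0.0999]
eef_rot: [-0.0, 0.775, -0.632, 0.0]
wrist_force: [-0.3, 0.4, 3.0]
opening: -0.004
```

Request:
move_arm(rows="0 0 -0.1 0 0 0 0; 0 0 0 0 0 0 0; 0 0 0 0 0 0 0")

```text
time_s: 12.35
eef_pos: [0.6566, -0.0586, 0.1009]
eef_rot: [-0.0, 0.775, -0.632, 0.0]
wrist_force: [1.0, 0.4, 2.1]
opening: -0.003
```

Request:
move_arm(rows="0 0 -0.2 0 0 0 0; 0 0 0 0 0 0 0; 0 0 0 0 0 0 0")

```text
time_s: 12.65
eef_pos: [0.6563, -0.0586, 0.1027]
eef_rot: [0.0, 0.775, -0.632, -0.0]
wrist_force: [-0.7, -0.2, 0.6]
opening: 0.002
```

The force profile shows a hard stop at TCP z 0.0965. Above it the force falls as a spring would, from about 4 N to 2 N, and is gone by 0.1027. That is roughly 6 mm of travel, so the button went fully down. Now I'll retreat and check.

Request:
move_arm(rows="0 0 -1 0 0 0 0; 0 0 -3 0 0 0 0; 0 0 -4 0 0 0 0; 0 0 -4 0 0 0 0; 0 0 -4 0 0 0 0; 0 2 -3 0 0 0 0; 0 4 0 0 0 0 0; 0 3 0 0 0 0 0; 0 0 0 0 0 0 0; 0 0 0 0 0 0 0; 0 0 0 0 0 0 0")

```text
time_s: 13.75
eef_pos: [0.5691, -0.0767, 0.2935]
eef_rot: [-0.0, 0.775, -0.632, 0.001]
wrist_force: [0.4, -0.7, 0.5]
opening: -0.003
```

```bash
python3 btn.py; python3 -c "
from h import *
cam('wrist','w10');d=cam('side');s=cam('scene')
e=ctrl.get_obs();print(e['time_s'],e['eef_pos'],e['wrist_force'])
cv2.imwrite('pics/m10.png',np.hstack([cv2.resize(d['color'][150:300,230:405],(400,343)),cv2.resize(s['color'][160:310,230:405],(400,343))]))"
```

```text
[286 195   7   8  44] [289.  198.4]
side [289.6 198.2]
[346 212   9   6  40] [349.8 214.3]
scene [350.3 213.8]
[306  79  27  28 578] [318.9  92.7]
wrist [318.2  91.4]
[ 0.65655632 -0.05977556  0.0239201 ] [ 0.8  0.   0.4 -0.  -0.2 -0.2]
[ 0.65833071 -0.05754774  0.02346352] [ 0.2  0.3  0.2 -0.3]
0.02 [[0.6617, -0.0625, 0.02], [0.6618, -0.0539, 0.02], [0.6565, -0.06, 0.02]]
0.025 [[0.659, -0.0575, 0.025], [0.6536, -0.0601, 0.025], [0.6564, -0.06, 0.025]]
0.03 [[0.6564, -0.0526, 0.03], [0.6454, -0.0664, 0.03], [0.6563, -0.06, 0.03]]
[ 0.5690251  -0.07654744  0.29279306] [-3.74449022e-05  7.74982636e-01 -6.31982524e-01 -3.35565449e-05]
14.05 [ 0.56867737 -0.07654208  0.2925875 ] [-0.3334459  -1.01875198  0.02674533]
```

View pics/w10.png

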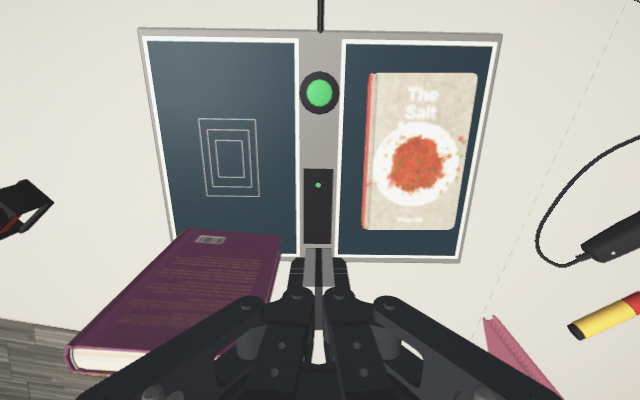

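View pics/m10.png

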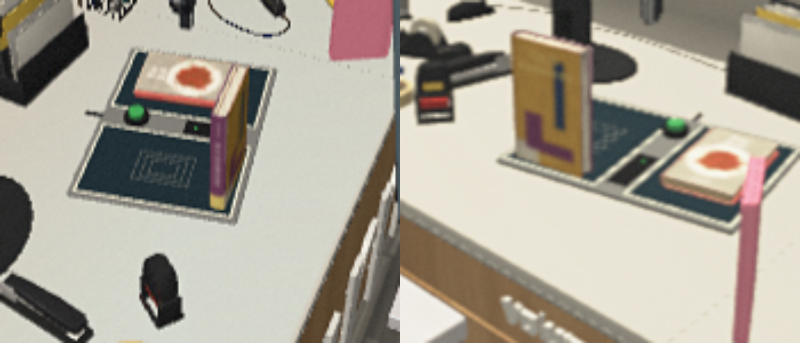

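The grey book lies flat inside its frame with a dark margin on all sides. The button is back up, the orange book is standing, and the arm is clear of everything.

```bash
python3 -c "
from bench import ctrl
print(ctrl.hand_in())"
```

```text
the job is handed in; nothing more can be done
None
```

The grey book is tipped over and lying flat inside its white frame, and I pressed the green button fully down and let it come back up. I then handed the job in at about 14 s of the 38 s allowed.

- **Tipping:** I pushed the book with the closed fingertips, centred on its front cover about 15 mm below the top edge. The wrist view afterwards shows a dark margin on all four sides of it.
- **Button:** I felt a hard stop at about 20 N. While I let it up, the force fell from about 4 N to 2 N and was gone after roughly 6 mm. The button's position in the last pictures matches where it was before the press.
- **Everything else:** The orange book is still standing, and the pink look-alike and the stamp and stapler in view look undisturbed. The arm ended clear of everything, with only about 1 N of noise on the wrist.

**Weak points in the checks:** The cameras put the green blob at about 24 mm, while contact suggests the button's top is nearer 29 mm; I went by the contact force. I pressed the button past its stop, with about 10 N of sideways force. My last check of the stamp, stapler, glue stick and tape was only a look at the pictures, not a measurement.

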